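# Set out the thread ring gauge and hold the bore probe through it

### The job

Pull down the sloping, bottom-hinged front of the gauge case, take out the thread ring gauge and set it flat on the inspection stand, centred over the stand's hole, then push the case front back up so that the case is shut against the salt air. Then take the bore probe from its holder and lower its stem straight down through the ring without ever touching it, and finish while still holding the probe there: upright, stem centred in the bore, tip about 2 cm below the ring's underside. Do not drop the ring or the probe, and leave the plug gauge, the protector cap and the pitch comb where they lie.

Things in the scene. Friction and masses are not known exactly. Their poses are not given: they have to be found in the camera images.
- gauge_case: Dented bare-aluminium gauge case, fixed: 230 wide (y), 150 deep (x), 136 high at the back. Front slopes back 50 degrees when shut, over a 40 high sill; 4 thick sides follow the slope; roof only the last 35 at the back, with a released cam lock rising 26. Black liner inside, top 24 above the shelf. Origin on the shelf below the hinge line's middle; x points into the case, y along the hinge, z up.
- case_front (a joint): Angle of the case front: 0 shut, grows as it is pulled towards the robot and down, 0.87 upright, 1.745 fully open on a stop, leaning out 50 degrees past upright. A 3 mm sheet 230 wide, 150 from hinge to top edge, 0.3 kg. Light damped hinge: short of upright it sinks shut by itself, past upright it sinks open, in about 2 s.
- front_hinge (a point): Middle of the hinge line of the case front, 40 above the shelf; the hinge runs along the case's y axis.
- front_handle (a point): Middle of the front's handle: round steel bar 10 thick, 100 long, parallel to the hinge, 145 up the front near its top edge, 37 off the outer face (free gap 32). Turns with the front. Shut: 85 behind the hinge line (case x), 124 above it, 28 above the roof. Fully open: 137 in front of the hinge line, 63 above it; the front's top edge is then 22 behind the bar and 33 higher.
- ring_centre (a point): Chrome steel thread ring gauge, loose, 0.3 to 0.45 kg: flat ring 62 outside diameter, 34 bore, 24 high, lying flat on the liner in the case. This point is the centre of its bore, half-way up (12 above its underside); z along the bore.
- stand_hole (a point): Inspection stand, fixed: square ground steel plate 120 x 120 x 8, its top 80 above the shelf, on four pillars over a 130 x 130 x 8 base plate (64 free height between). This point is the centre of its 46 diameter through hole, at the plate's top face.
- probe_grip (a point): Bore probe, loose, 0.2 kg: black ribbed round handle 32 thick, 60 long, above a blued-steel stem 16 thick, 75 long. It stands in a holder: tube 40 thick, 90 high, 25 bore, on a round foot 90 wide; the handle's lower end rests on the tube. This point is on the axis half-way up the handle, 30 above its lower end and 105 above the stem's tip; z points up along the probe.
- probe_tip (a point): Lower end of the probe's stem, on its axis (inside the holder at the start).
- plug_gauge: Bystander: blued-steel plug gauge lying down, hexagonal handle 24 thick, 118 long. Origin at the middle of its underside.
- protector_cap: Bystander: yellow plastic thread protector cap, mouth down, 70 diameter, 42 high. Origin at the centre of its underside.
- pitch_comb: Bystander: flat brass pitch comb 85 x 22 x 5 with fine teeth on one edge. Origin at the centre of its underside.

How it is judged:
By the outcome, as a careful person would: the job done as asked, in the order asked, and still so for the second after the job is handed in, while the arm keeps its last pose, push and grip.
It also fails if it takes over 72 s, if anything falls off the work surface, if the arm or the gripper's body presses on something with over 40 N, if the wrist force passes 120 N, or if a joint passes its speed limit or range.

### The arm

A 6-joint arm with a two-finger parallel gripper is mounted at the origin on the work surface. World frame = base frame: x ahead of the robot, y to its left, z up, the work surface at z = 0. Lengths are in m, angles in rad, forces in N, time in s.
With the tool pointing down it reaches from about 0.425 to 0.925 m from the base axis. Payload 12.5 kg.
Tool frame: the origin (TCP) lies on the centre line of the jaws, within the pads' length; the fingertips stand 22 mm ahead of it and the grasp point (between the pads) lies 3 mm ahead of it; z points along the fingers, y is the line along which they close (so a half turn about z gives the same grasp; the last joint's range is limited). The gripper opens to 85 mm and grips with 20 to 120 N. Pads are 22 mm wide; open, the fingers measure 114 mm over their backs; the gripper's body (76 mm by 85 mm) begins 54 mm behind the grasp point. The pads swing forward as they close: fully open they stand 13 mm farther back than shut.
Start: joints at [1.035, 0.491, 1.559, -0, 1.092, -0.106], TCP at [0.26, 0.568, 0.253] pointing down, gripper open.
Joint ranges: [-3.1, 3.1], [-0.84, 2.19], [0.05, 2.79], [-1.13, 4.28], [0.06, 2.93], [-2.69, 2.69]. Speed limits (rad/s): [2.22, 2.22, 2.79, 3.14, 3.14, 3.14].

### API

Orientations are given as a unit quaternion [x, y, z, w].
In Python, from plant import ctrl, vision gives the robot as it stands.
- The arm moves only by the tool play_rows, never from a script. Its argument "moves" is a list of rows, each a list of 7 numbers: the shift along the tool's x, y, z in cm, then the turn, a rotation vector about the tool's x, y, z in rad, then the finger opening in cm, from 0 to 8.54. A call has 1 to 8 rows; each row shifts and turns the commanded pose from where the row before left it, along the tool's axes as they then stand; what a row does not reach is not made up. A row lasts 1/12 s, in which the tool goes at most 41.7 mm and 7.16 degrees, less where a joint would pass 70% of its speed; a pose out of reach is approached as far as the arm can. A call is refused whole if a number of a shift passes 4.17 or a number of a turn 0.125, either way. A call with a gripper value outside its range is refused whole. The fingers move at their own pace and stop on an object; "newtons" is the grip in N (left out, the last holds). Time passes only in rows, so rows that do not move let the fingers close. It gives the time, the measured TCP pose, the force, the opening and the grip force at its end, in the units of the state.
- ctrl.read_state(): the state, without advancing time (a new reading comes with each control period).
- vision.read_camera(name): name is "scene" or "top"; returns (picture, depth): 420x560x3 uint8, red, green, blue; 420x560 float32, m along the optical axis (not along the pixel's ray), 0 where there is no reading.
- vision.calibration(name): a dict with "mtx" (3x3 intrinsics, pixels), "dist" ([k1, k2, p1, p2, k3] as OpenCV has them; the pictures are not rectified), "extrinsics" (4x4, takes a point from world to camera coordinates). Camera axes: x right, y down, z forward; pixel columns grow to the right and rows downward; lengths in m; the calibration is good to about 2 mm. A picture is of the moment at which its call begins. calibration takes no time and is no camera call.
- ctrl.job_done(): hands the job in; it is judged then, once.
Trained networks look in the newest picture that a camera, given by its name, has taken for a name from the list of things; names that differ only in an ending like _2 or _b are one class to them, and where a whole thing is asked for, a point or a joint stands for the part that bears it (a point fixed in the world has none). Each returns a list of dicts, best first, with "confidence" (0 to 1); they miss things now and then, are a little off and sometimes report something else, mostly with a low value. They report only what shows in the picture. A call takes as long as a camera call.
- vision.look_for(camera, name): "location" ([x, y, z] in m, in the coordinates of the camera as it stood for that picture, good to about 4 mm: the middle of the surface that is visible of it).
- vision.pinpoint(camera, name): "location" ([x, y, z] in m, in the coordinates of the camera as it stood for that picture, good to about 4 mm: a listed point, or the origin of a listed thing).
The state is a dict: "time": time; "q": joint angles; "qvel": joint speeds; "joint_efforts": joint torques, N m; "eef_pos": TCP position; "tool_rot": TCP orientation; "ft_force": force on the tool from outside, world axes, zero at the start; "ft_torque": the same for the moment, N m; "gripper_width": finger opening in m; "gripper_force": force on a finger pad.
Only numpy, scipy, OpenCV 4.12 (cv2) and the standard library are available. Lean on these libraries where they do the work, as an engineer would, in place of code of your own. Each camera call takes 0.05 s, during which the arm holds its last target. There are 200 camera calls.

## Working session

There is one attempt and no reset: what is moved stays moved. The work goes in short steps, Python scripts to look and compute and a tool call to move; the robot and the scene stay as the last step left them, time stands still between calls to the robot, and variables do not carry over. Pictures are saved under pics/ and viewed, at most 10 in all, crops included, and the job is handed in when it is done.

Besides the shell and the picture viewer there is one more tool, called after "Request:" in YAML: its name, and indented under it one key for each argument. play_rows: Moves the arm, as the interface text tells. Its arguments: {"type":"object","properties":{"moves":{"type":"array"},"newtons":{"type":"number"}},"required":["moves"]}

```bash
mkdir -p pics
cat > h.py <<'E'
import numpy as np,cv2
from plant import ctrl,vision
from scipy.spatial.transform import Rotation as R
def w(cam,p):
    E=np.array(vision.calibration(cam)["extrinsics"]);return np.linalg.inv(E)[:3]@np.r_[p,1]
def cloud(cam,d):
    c=vision.calibration(cam);h,wd=d.shape
    u,v=np.meshgrid(np.arange(wd),np.arange(h))
    n=cv2.undistortPoints(np.stack([u,v],-1).reshape(-1,1,2).astype(np.float64),np.array(c["mtx"]),np.array(c["dist"])).reshape(h,wd,2)
    P=np.dstack([n*d[...,None],d]);Ei=np.linalg.inv(np.array(c["extrinsics"]))
    return P@Ei[:3,:3].T+Ei[:3,3]
E
python3 - <<'E'
from h import *
for cam in("scene","top"):
    p,d=vision.read_camera(cam);cv2.imwrite(f"pics/{cam}0.png",p[...,::-1]);np.save(f"{cam}0.npy",cloud(cam,d))
    print(cam,np.linalg.inv(np.array(vision.calibration(cam)["extrinsics"]))[:3].round(3).tolist())
    for n in["gauge_case","front_hinge","front_handle","ring_centre","stand_hole","probe_grip","plug_gauge","protector_cap","pitch_comb"]:
        print(n,[(w(cam,r["location"]).round(4).tolist(),round(r["confidence"],2)) for r in vision.pinpoint(cam,n)[:2]])
s=ctrl.read_state();print({k:np.round(v,3).tolist() for k,v in s.items()})
E
```

```text
scene [[0.407, 0.595, -0.693, 1.241], [0.913, -0.259, 0.314, -0.324], [0.008, -0.761, -0.649, 0.731]]
gauge_case [([0.5728, 0.1656, -0.0017], 0.86)]
front_hinge [([0.5698, 0.1662, 0.0399], 0.6)]
front_handle [([0.6522, 0.1866, 0.1621], 0.58)]
ring_centre []
stand_hole [([0.5154, -0.3021, 0.0797], 0.62)]
probe_grip [([0.47, -0.138, 0.1236], 0.7)]
plug_gauge [([0.6917, -0.0561, -0.0055], 0.95)]
protector_cap [([0.6842, -0.1822, -0.0006], 0.59)]
pitch_comb [([0.6467, -0.3028, -0.0029], 0.78)]
top [[-0.011, -0.991, 0.132, 0.484], [-1.0, 0.011, 0.002, -0.039], [-0.003, -0.132, -0.991, 0.868]]
gauge_case [([0.5681, 0.1646, -0.0022], 0.9)]
front_hinge [([0.5695, 0.1657, 0.04], 0.95)]
front_handle [([0.6481, 0.1895, 0.1635], 0.69)]
ring_centre []
stand_hole [([0.5156, -0.299, 0.0768], 0.74)]
probe_grip [([0.4721, -0.136, 0.1209], 0.76)]
plug_gauge [([0.6941, -0.0603, 0.0029], 0.79)]
protector_cap [([0.6847, -0.1829, 0.0018], 0.71)]
pitch_comb [([0.6491, -0.3017, 0.0005], 0.82)]
{'time': 1.0, 'q': [1.035, 0.491, 1.559, 0.0, 1.092, -0.106], 'qvel': [-0.002, -0.001, 0.001, -0.0, -0.002, 0.0], 'joint_efforts': [0.001, -61.828, -26.185, 0.0, 0.0, -0.0], 'eef_pos': [0.26, 0.568, 0.253], 'tool_rot': [0.213, 0.977, 0.0, 0.0], 'ft_force': [0.313, -0.568, 0.3], 'ft_torque': [0.059, 0.037, 0.009], 'gripper_force': 0.0, 'gripper_width': 0.085}
```

View pics/scene0.png

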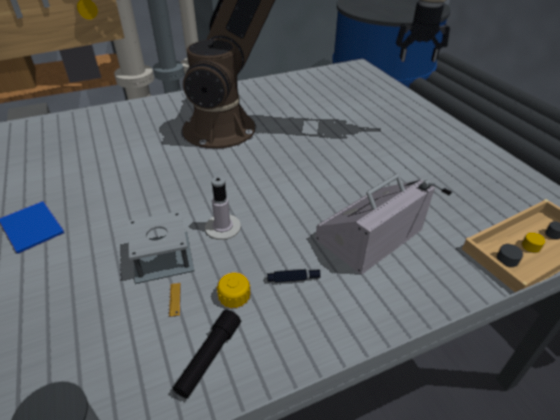

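View pics/top0.png

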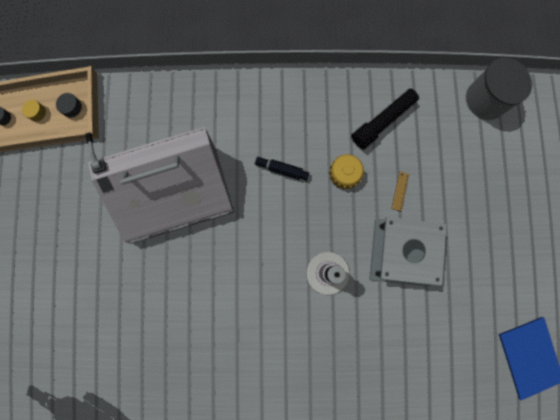

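The scene view shows the case at right (handle about (385,195)), the stand (160,235), the probe (220,205) and the bystanders between them. The top view shows the case at (165,185) with its handle at (150,170), the stand hole at (414,250) and the probe at (335,273). Next I'll get the case yaw and tighten up the stand hole and probe positions.

```bash
cat >> h.py <<'E'
def plan(tgt,ya=None,tilt=None):
    "rows (tool cm) and rotvec from present pose to world target TCP; ya=world angle of tool y, tool down"
    s=ctrl.read_state();r=R.from_quat(s["tool_rot"]);d=r.inv().apply(np.array(tgt)-s["eef_pos"])*100
    out=[d.round(2).tolist()]
    if ya is not None:
        q=R.from_matrix(np.array([[-np.sin(ya),np.cos(ya),0],[np.cos(ya),np.sin(ya),0],[0,0,-1]]).T)
        out=[d.round(2).tolist(),[(a.round(3).tolist()) for a in [(r.inv()*q).as_rotvec(),(r.inv()*q*R.from_rotvec([0,0,np.pi])).as_rotvec()]]]
    return out
E
python3 - <<'E'
from h import *
for cam in("top","scene"):
    P=np.load(cam+"0.npy").reshape(-1,3);x,y,z=P.T
    m=(np.hypot(x-.62,y-.18)<.16)&(z>.05)&(z<.125)
    Q=P[m];rng=np.random.default_rng(0);best=0
    for _ in range(600):
        a,b,c=Q[rng.choice(len(Q),3,False)];n=np.cross(b-a,c-a);L=np.linalg.norm(n)
        if L<1e-6: continue
        n/=L
        n*=np.sign(n[2]) if n[2] else 1
        if abs(n[2]-.766)>.08: continue
        i=abs((Q-a)@n)<.003
        if i.sum()>best:best=i.sum();bi=i
    F=Q[bi];c=F.mean(0);n=np.linalg.svd(F-c,full_matrices=False)[2][2];n*=np.sign(n[2])
    yaw=np.arctan2(-n[1],-n[0]);print(cam,"plane",best,n.round(3),"yaw",yaw.round(3))
    # hinge: plane at z=.04, mid lateral extent
    e=np.array([-np.sin(yaw),np.cos(yaw)]);t=F[:,:2]@e;f=-np.array([n[0],n[1]])/np.hypot(*n[:2])
    print(" lateral",np.percentile(t,[.3,99.7]).round(4),"hinge lat",np.dot(e,[.57,.166]).round(4),
      "along x at z=.04",((c@n-.04*n[2])/n[:2].dot(f)).round(4),"ref",np.dot(f,[.57,.166]).round(4))
    m=(np.hypot(x-.66,y-.19)<.10)&(z>.158)&(z<.175);H=P[m];c=H[:,:2].mean(0);v=np.linalg.svd(H[:,:2]-c)[2][0] if len(H)<4000 else 0
    print(" bar",len(H),c,v,H.max(0),H.min(0))
    m=(abs(z-.08)<.006)&(np.hypot(x-.515,y+.3)<.1);S=P[m];(cx,cy),sz,a=cv2.minAreaRect((S[:,:2]*1000).astype(np.float32));print(" stand",cx,cy,sz,a)
    m=(np.hypot(x-.47,y+.138)<.04)&(z>.095)&(z<.2);S=P[m];print(" probe",len(S),S.min(0),S.max(0),S[S[:,2]>S[:,2].max()-.006].mean(0))
E
```

```text
top plane 6212 [-0.609 -0.18   0.773] yaw 0.288
 lateral [-0.118   0.1104] hinge lat -0.0027 along x at z=.04 0.5881 ref 0.5937
 bar 329 [0.65367518 0.18640531] [ 0.28147779 -0.95956774] [0.67747109 0.28723599 0.17160239] [0.63340441 0.13664624 0.15832693]
 stand 513.2404174804688 -300.60260009765625 (122.50745391845703, 120.65481567382812) 82.83247375488281
 probe 313 [ 0.45705444 -0.15414895  0.0953461 ] [ 0.48679479 -0.12274477  0.15524578] [ 0.47166186 -0.13894672  0.15089373]
scene plane 985 [-0.61  -0.182  0.772] yaw 0.29
 lateral [-0.1214  0.1095] hinge lat -0.0037 along x at z=.04 0.5901 ref 0.5937
 bar 185 [0.65770279 0.18533955] [ 0.28193296 -0.95943411] [0.67829175 0.24190722 0.1707739 ] [0.63656656 0.13541057 0.15870714]
 stand 515.7266235351562 -300.4464111328125 (119.93572998046875, 124.0163803100586) 83.12943267822266
 probe 328 [ 0.45916973 -0.15457307  0.09519483] [ 0.49098689 -0.12336329  0.15325559] [ 0.4754039  -0.13982894  0.14948953]
```

Request:
play_rows:
  moves:
    - [-4,0.27,0.1,0,0,0.061,2.5]
    - [-4,0.27,0.1,0,0,0.061,2.5]
    - [-4,0.27,0.1,0,0,0.061,2.5]
    - [-4,0.27,0.1,0,0,0.061,2.5]
    - [-4,0.27,0.1,0,0,0.061,2.5]
    - [-4,0.27,0.1,0,0,0.061,2.5]
    - [-4,0.27,0.1,0,0,0.061,2.5]
  newtons: 30

```text
time: 1.58
eef_pos: [0.5001, 0.4225, 0.2462]
tool_rot: [0.417, 0.909, 0.0, 0.0]
ft_force: [0.5, -0.1, 0.9]
gripper_width: 0.0251
gripper_force: 0.0
```

Request:
play_rows:
  moves:
    - [-4,0.27,0.1,0,0,0.061,2.5]
    - [-4,0.27,0.1,0,0,0.061,2.5]
    - [-4,0.27,0.1,0,0,0.061,2.5]
    - [-4,0.27,0.1,0,0,0.061,2.5]
    - [-4,0.27,0.1,0,0,0.061,2.5]
    - [-4,0.27,0.1,0,0,0.061,2.5]
    - [-4,0.27,0.1,0,0,0.061,2.5]
    - [0,0,0,0,0,0,2.5]

```text
time: 2.25
eef_pos: [0.658, 0.1873, 0.2388]
tool_rot: [0.602, 0.798, -0.0, 0.0]
ft_force: [-0.1, -0.4, -0.7]
gripper_width: 0.0247
gripper_force: 0.0
```

Run:
```python
from h import *
s=ctrl.read_state();print(s["eef_pos"],s["gripper_width"],s["time"],plan([.6526,.188,.168],.288))
```

```text
[0.65800927 0.18730387 0.2387736 ] 0.024651978490100212 2.25 [[0.22, -0.5, 7.08], [[-0.0, 0.001, -0.01], [0.002, 0.0, 3.132]]]
```

Request:
play_rows:
  moves:
    - [0.2,-0.5,1,0,0,-0.01,2.5]
    - [0,0,2.5,0,0,0,2.5]
    - [0,0,2.5,0,0,0,2.5]
    - [0,0,1,0,0,0,2.5]
    - [0,0,0,0,0,0,2.5]
    - [0,-0.8,0,0,0,0,2.5]
    - [0,-1.3,-0.9,0,0,0,2.5]

```text
time: 2.83
eef_pos: [0.6306, 0.1881, 0.1783]
tool_rot: [0.595, 0.804, 0.001, 0.0]
ft_force: [2.2, 0.7, -1.8]
gripper_width: 0.0253
gripper_force: 1.2
```

Request:
play_rows:
  moves:
    - [0,-1.35,-0.55,0,0,0,2.5]
    - [0,-1.4,-0.5,0,0,0,2.5]
    - [0,-1.45,-0.4,0,0,0,2.5]
    - [0,-1.5,-0.2,0,0,0,2.5]

```text
time: 3.17
eef_pos: [0.5756, 0.1714, 0.1975]
tool_rot: [0.595, 0.804, 0.002, 0.002]
ft_force: [2.3, 1.2, 1.5]
gripper_width: 0.025
gripper_force: 1.2
```

Run:
```python
from h import *
p,d=vision.read_camera("scene");cv2.imwrite("pics/s1.png",p[100:330,230:500,::-1].repeat(2,0).repeat(2,1))
```

```text
(no output)
```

View pics/s1.png

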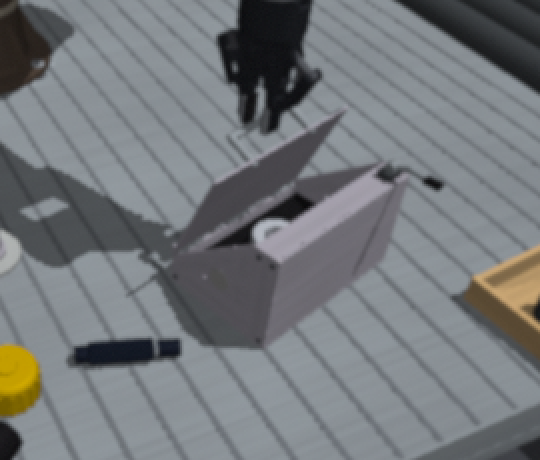

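The front is coming up with the fingers straddling its bar (crop (255,130)), and the ring shows inside at (270,232). I'll keep pulling past upright.

Request:
play_rows:
  moves:
    - [0,-1.5,-0.1,0,0,0,2.5]
    - [0,-1.5,0.1,0,0,0,2.5]
    - [0,-1.5,0.2,0,0,0,2.5]
    - [0,-1.45,0.4,0,0,0,2.5]
    - [0,-1.4,0.5,0,0,0,2.5]
    - [0,-1.0,0.4,0,0,0,2.5]
    - [0,-0.8,0,0,0,0,2.5]
    - [0,-0.5,-3,0,0,0,2.5]

```text
time: 3.88
eef_pos: [0.4813, 0.1425, 0.2073]
tool_rot: [0.595, 0.804, -0.002, -0.002]
ft_force: [0.5, 0.3, -0.3]
gripper_width: 0.0249
gripper_force: 0.0
```

Request:
play_rows:
  moves:
    - [0,0,-4,0,0,0,8.5]
    - [0,0,-4,0,0,0,8.5]
    - [0,2,-2,0,0,0,8.5]
    - [0,2,0,0,0,0,8.5]
    - [0,0,0,0,0,0,8.5]
    - [0,0,0,0,0,0,8.5]
    - [0,0,0,0,0,0,8.5]
    - [0,0,0,0,0,0,8.5]

```text
time: 4.55
eef_pos: [0.5208, 0.1545, 0.3096]
tool_rot: [0.595, 0.804, -0.0, -0.0]
ft_force: [-0.1, -0.4, 0.4]
gripper_width: 0.0851
gripper_force: 0.0
```

Run:
```python
from h import *
for cam in("scene","top"):
    p,d=vision.read_camera(cam);np.save(cam+"1.npy",cloud(cam,d));cv2.imwrite(f"pics/{cam}2.png",p[...,::-1])
    for n in["front_handle","ring_centre"]:
        print(cam,n,[(w(cam,r["location"]).round(4).tolist(),round(r["confidence"],2)) for r in vision.pinpoint(cam,n)[:2]])
a=cv2.imread("pics/scene2.png")[120:290,280:480];b=cv2.imread("pics/top2.png")[110:280,70:270]
cv2.imwrite("pics/c2.png",cv2.resize(np.hstack([a,b]),None,fx=2,fy=2))
```

```text
scene front_handle [([0.474, -0.1392, 0.1194], 0.59), ([0.454, 0.1284, 0.1175], 0.58)]
scene ring_centre [([0.6319, 0.1871, 0.036], 0.59)]
top front_handle [([0.4384, 0.1304, 0.1082], 0.55)]
top ring_centre [([0.6309, 0.1842, 0.0385], 0.68)]
```

View pics/c2.png

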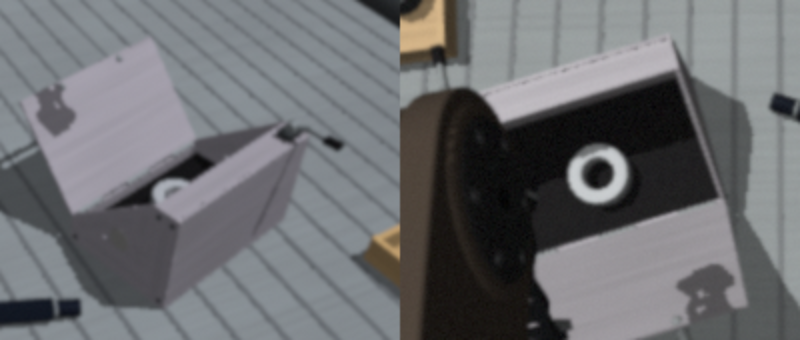

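The front has sunk fully open. The ring is clear in the top view at about (170,197) full-frame, centred sideways on the liner. I'll turn the gripper a quarter turn so it closes along the hinge direction.

Request:
play_rows:
  moves:
    - [0,0,0,0,0,-0.121,8.5]
    - [0,0,0,0,0,-0.121,8.5]
    - [0,0,0,0,0,-0.121,8.5]
    - [0,0,0,0,0,-0.121,8.5]
    - [0,0,0,0,0,-0.121,8.5]
    - [0,0,0,0,0,-0.121,8.5]
    - [0,0,0,0,0,-0.121,8.5]
    - [0,0,0,0,0,-0.121,8.5]

```text
time: 5.52
eef_pos: [0.5214, 0.1546, 0.3098]
tool_rot: [0.149, 0.989, 0.0, -0.0]
ft_force: [-0.2, -0.9, 0.0]
gripper_width: 0.0853
gripper_force: 0.0
```

Request:
play_rows:
  moves:
    - [0,0,0,0,0,-0.121,8.5]
    - [0,0,0,0,0,-0.121,8.5]
    - [0,0,0,0,0,-0.121,8.5]
    - [0,0,0,0,0,-0.121,8.5]
    - [0,0,0,0,0,-0.121,8.5]
    - [0,0,0,0,0,0,8.5]

```text
time: 6.02
eef_pos: [0.5215, 0.1546, 0.3098]
tool_rot: [-0.152, 0.988, 0.0, -0.0]
ft_force: [-1.0, -0.4, 0.5]
gripper_width: 0.0848
gripper_force: 0.0
```

Run:
```python
from h import *
from scipy.optimize import least_squares
for cam in("top","scene"):
    P=np.load(cam+"1.npy").reshape(-1,3);x,y,z=P.T
    m=(abs(z-.048)<.006)&(np.hypot(x-.631,y-.186)<.042);S=P[m]
    (cx,cy),r=cv2.minEnclosingCircle((S[:,:2]*1000).astype(np.float32));print(cam,len(S),cx,cy,r,S.mean(0),np.median(S[:,2]))
print(plan([.6312,.1855,.12],.288+np.pi/2),ctrl.read_state()["time"])
```

```text
top 523 631.30908203125 185.0897979736328 31.67757797241211 [0.63093005 0.18373275 0.04817218] 0.04840958517365168
scene 109 626.1836547851562 181.74118041992188 29.107065200805664 [0.61626772 0.17888004 0.04683384] 0.046982873702024475
[[-11.4, -0.35, 18.98], [[0.0, -0.0, 0.017], [0.0, 0.0, -3.125]]] 6.0167
```

Request:
play_rows:
  moves:
    - [-2.85,-0.1,2.5,0,0,0.017,8.5]
    - [-2.85,-0.1,2.5,0,0,0,8.5]
    - [-2.85,-0.1,2.5,0,0,0,8.5]
    - [-2.85,-0.1,2.5,0,0,0,8.5]
    - [0,0,3,0,0,0,8.5]
    - [0,0,3,0,0,0,8.5]
    - [0,0,3,0,0,0,8.5]
    - [0,0,0,0,0,0,8.5]

```text
time: 6.68
eef_pos: [0.6297, 0.1825, 0.114]
tool_rot: [-0.139, 0.99, -0.0, -0.004]
ft_force: [-0.5, -0.4, 0.0]
gripper_width: 0.0847
gripper_force: 0.0
```

Run:
```python
from h import *
print(plan([.631,.185,.048],.288+np.pi/2),ctrl.read_state()["ft_force"])
```

```text
[[-0.25, 0.19, 6.6], [[0.001, -0.009, -0.01], [-0.014, -0.002, 3.132]]] [-0.46750497 -0.38689467  0.0200526 ]
```

Request:
play_rows:
  moves:
    - [-0.25,0.2,2,0,0,0,8.5]
    - [0,0,2,0,0,0,8.5]
    - [0,0,1.5,0,0,0,8.5]
    - [0,0,1.0,0,0,0,8.5]
    - [0,0,0,0,0,0,8.5]
    - [0,0,0,0,0,0,5]
    - [0,0,0,0,0,0,5]
    - [0,0,0,0,0,0,5]
  newtons: 50

```text
time: 7.35
eef_pos: [0.6345, 0.1859, 0.0571]
tool_rot: [-0.14, 0.99, 0.0, 0.001]
ft_force: [-2.1, -0.3, 5.6]
gripper_width: 0.06
gripper_force: 52.4
```

Request:
play_rows:
  moves:
    - [0,0,0,0,0,0,5]
    - [0,0,0,0,0,0,5]
    - [0,0,-0.5,0,0,0,5]
    - [0,0,-1,0,0,0,5]

```text
time: 7.68
eef_pos: [0.6335, 0.1856, 0.0701]
tool_rot: [-0.14, 0.99, 0.0, -0.0]
ft_force: [0.1, 0.1, -3.6]
gripper_width: 0.0597
gripper_force: 54.7
```

Request:
play_rows:
  moves:
    - [0,0,-2.5,0,0,0,5]
    - [0,0,-3.5,0,0,0,5]
    - [0,0,-3.5,0,0,0,5]
    - [0,0,-3.5,0,0,0,5]
    - [0,0,-3,0,0,0,5]
    - [0.3,-2,-2,0,0,0.032,5]
    - [0.6,-3.95,0,0,0,0.063,5]
    - [0.6,-3.95,0,0,0,0.063,5]

```text
time: 8.35
eef_pos: [0.6421, 0.0858, 0.2527]
tool_rot: [-0.062, 0.998, -0.0, 0.002]
ft_force: [1.0, 0.4, -3.2]
gripper_width: 0.0598
gripper_force: 55.4
```

Request:
play_rows:
  moves:
    - [0.6,-3.95,0,0,0,0.063,5]
    - [0.6,-3.95,0,0,0,0.063,5]
    - [0.6,-3.95,0,0,0,0.063,5]
    - [0.6,-3.95,0,0,0,0.063,5]
    - [0.6,-3.95,0,0,0,0.063,5]
    - [0.6,-3.95,0,0,0,0.063,5]
    - [0.6,-3.95,0,0,0,0.063,5]
    - [0.6,-3.95,0,0,0,0.063,5]

```text
time: 9.02
eef_pos: [0.5636, -0.2225, 0.2508]
tool_rot: [0.19, 0.982, -0.0, 0.0]
ft_force: [0.8, -0.3, -3.5]
gripper_width: 0.0601
gripper_force: 55.5
```

Request:
play_rows:
  moves:
    - [0.6,-3.95,0,0,0,0.063,5]
    - [0.6,-3.95,0,0,0,0.063,5]
    - [0,0,1,0,0,0,5]
    - [0,0,1,0,0,0,5]
    - [0,0,1,0,0,0,5]
    - [0,0,0,0,0,0,5]
    - [0,0,0,0,0,0,5]

```text
time: 9.6
eef_pos: [0.5225, -0.2872, 0.2193]
tool_rot: [0.249, 0.968, 0.0, -0.001]
ft_force: [0.5, 0.8, -2.0]
gripper_width: 0.06
gripper_force: 55.5
```

Run:
```python
from h import *
s=ctrl.read_state();print(s["eef_pos"],s["tool_rot"],s["gripper_width"],s["ft_force"])
for cam in("scene","top"):
    p,d=vision.read_camera(cam);np.save(cam+"2.npy",cloud(cam,d));cv2.imwrite(f"pics/{cam}3.png",p[...,::-1])
    for n in["ring_centre","stand_hole"]:
        print(cam,n,[(w(cam,r["location"]).round(4).tolist(),round(r["confidence"],2)) for r in vision.pinpoint(cam,n)[:2]])
a=cv2.imread("pics/scene3.png")[100:300,80:280];b=cv2.imread("pics/top3.png")[150:350,300:500]
cv2.imwrite("pics/c3.png",cv2.resize(np.hstack([a,b]),None,fx=2,fy=2))
print(plan([.5145,-.3005,.16],s and np.arctan2(s["eef_pos"][1],s["eef_pos"][0])+np.pi/2))
```

```text
[ 0.52245071 -0.2871658   0.21928356] [ 2.49293978e-01  9.68427596e-01  3.26985141e-04 -6.30792251e-04] 0.05997725204799737 [ 0.50709445  0.84197792 -1.97826724]
scene ring_centre []
scene stand_hole [([0.5161, -0.3021, 0.078], 0.59)]
top ring_centre [([0.5217, -0.287, 0.1985], 0.61)]
top stand_hole [([0.5165, -0.3023, 0.0779], 0.7)]
[[0.09, -1.47, 6.01], [[0.0, 0.001, -0.002], [0.001, -0.0, 3.139]]]
```

View pics/c3.png

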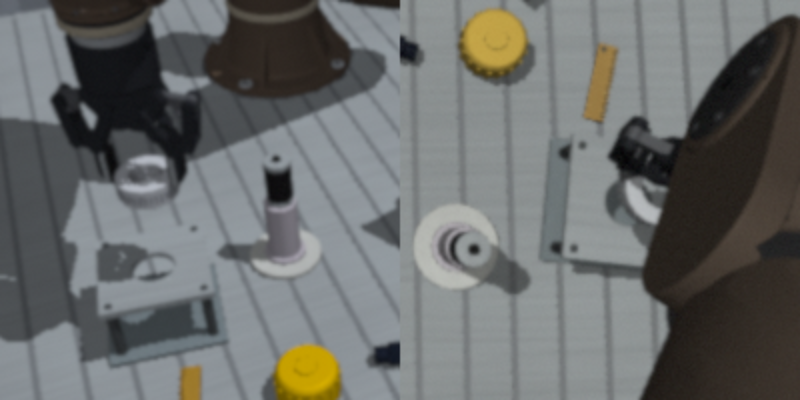

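The ring is held level (crop (148,180)) above and just short of the stand hole at (155,265). I'll fit where the ring sits in the grasp.

Run:
```python
from h import *
from scipy.optimize import least_squares
t=np.array([.5225,-.2872]);
P=np.load("scene2.npy").reshape(-1,3);C=cv2.imread("pics/scene3.png").reshape(-1,3).astype(int)
x,y,z=P.T
r0=R.from_quat([.2493,.9684,0,0]);L=r0.inv().apply(P-np.r_[t,.2193])
m=(np.hypot(*L[:,:2].T)<.045)&(z>.188)&(z<.209)&(abs(L[:,1])<.026)&(L[:,0]<0)
S=L[m];print(len(S),S.min(0),S.max(0))
o=S[np.hypot(*S[:,:2].T)>.024]
f=least_squares(lambda p:np.hypot(o[:,0]-p[0],o[:,1])-.031,[0],loss="soft_l1",f_scale=.001);print("outer x off",f.x,len(o))
m=(np.hypot(*L[:,:2].T)<.045)&(abs(L[:,1])<.026);S=L[m]
for zz in np.arange(.0,.05,.003):
    q=S[abs(S[:,2]-zz)<.0015]
    if len(q):print(zz.round(3),len(q),q[:,0].min().round(4),q[:,0].max().round(4))
# hole in stand from first clouds: points far below plate within
for cam in("top","scene"):
    P=np.load(cam+"0.npy");p=cv2.imread(f"pics/{cam}0.png",0)
    m=(np.abs(P[...,2]-.08)<.006)&(np.hypot(P[...,0]-.515,P[...,1]+.301)<.1)
    hole=(np.hypot(P[...,0]-.515,P[...,1]+.301)<.07)&~m
    n,lab,st,ce=cv2.connectedComponentsWithStats(((~m)*255).astype(np.uint8))
    for i in range(1,n):
        if 40<st[i,4]<2000: print(cam,"hole px",st[i,4],ce[i])
```

```text
265 [-0.03238144 -0.02571471  0.01032592] [-0.00015317  0.02598825  0.0312676 ]
outer x off [0.00251929] 222
0.009 146 -0.03 0.0296
0.012 149 -0.029 0.0316
0.015 45 -0.0312 0.0195
0.018 54 -0.0303 0.0208
0.021 51 -0.0324 0.0195
0.024 41 -0.0291 0.0207
0.027 44 -0.0296 0.0197
0.03 40 -0.0294 0.0193
0.033 20 -0.0282 0.0181
top hole px 387 [413.374677   250.75710594]
scene hole px 202 [156.50990099 233.61881188]
```

Run:
```python
from h import *
for cam,px in(("top",(413.4,250.8)),("scene",(156.5,233.6))):
    c=vision.calibration(cam);n=cv2.undistortPoints(np.array([[px]]),np.array(c["mtx"]),np.array(c["dist"])).ravel()
    Ei=np.linalg.inv(np.array(c["extrinsics"]));d=Ei[:3,:3]@np.r_[n,1];o=Ei[:3,3];print(cam,o+d*(.08-o[2])/d[2])
print(plan([.5173,-.302,.1135],-.504+np.pi/2))
```

```text
top [ 0.51325492 -0.29986485  0.08      ]
scene [ 0.51952805 -0.30062396  0.08      ]
[[-0.23, -1.47, 10.66], [[0.0, 0.001, -0.001], [0.001, -0.0, 3.141]]]
```

Request:
play_rows:
  moves:
    - [-0.25,-1.47,1.5,0,0,0,5]
    - [0,0,2,0,0,0,5]
    - [0,0,2,0,0,0,5]
    - [0,0,2,0,0,0,5]
    - [0,0,1.5,0,0,0,5]
    - [0,0,0.8,0,0,0,5]
    - [0,0,0,0,0,0,5]
    - [0,0,0,0,0,0,5]

```text
time: 10.57
eef_pos: [0.5173, -0.3025, 0.1221]
tool_rot: [0.25, 0.968, 0.0, 0.0]
ft_force: [0.5, -0.3, -2.7]
gripper_width: 0.0597
gripper_force: 55.5
```

Run:
```python
from h import *
print(plan([.5175,-.302,.1135],-.504+np.pi/2),ctrl.read_state()["ft_force"])
```

```text
[[0.01, 0.05, 0.86], [[0.0, 0.0, -0.002], [0.0, -0.0, 3.14]]] [ 0.46407632 -0.3186877  -2.69384433]
```

Request:
play_rows:
  moves:
    - [0,0,0.4,0,0,0,5]
    - [0,0,0.25,0,0,0,5]
    - [0,0,0.15,0,0,0,5]
    - [0,0,0,0,0,0,5]

```text
time: 10.9
eef_pos: [0.5171, -0.3024, 0.1138]
tool_rot: [0.25, 0.968, 0.0, 0.0]
ft_force: [0.1, 0.5, -2.8]
gripper_width: 0.0599
gripper_force: 55.5
```

Request:
play_rows:
  moves:
    - [0,0,0.1,0,0,0,5]
    - [0,0,0,0,0,0,5]

```text
time: 11.07
eef_pos: [0.5172, -0.3025, 0.1133]
tool_rot: [0.25, 0.968, -0.0, 0.0]
ft_force: [-0.8, 0.9, 0.7]
gripper_width: 0.0595
gripper_force: 55.9
```

Request:
play_rows:
  moves:
    - [0,0,0,0,0,0,6.6]
    - [0,0,0,0,0,0,7]
    - [0,0,0,0,0,0,8.5]
    - [0,0,0,0,0,0,8.5]
    - [0,0,-1.5,0,0,0,8.5]
    - [0,0,-3.5,0,0,0,8.5]
    - [0,0,-4,0,0,0,8.5]
    - [0,0,-4,0,0,0,8.5]

```text
time: 11.73
eef_pos: [0.5168, -0.3022, 0.244]
tool_rot: [0.25, 0.968, 0.0, -0.001]
ft_force: [1.1, -0.6, 0.1]
gripper_width: 0.085
gripper_force: 0.0
```

Request:
play_rows:
  moves:
    - [1.3,3.7,-1.5,0,0,-0.0625,4]
    - [1.35,3.6,0,0,0,-0.0625,0]
    - [1.35,3.55,0,0,0,-0.0625,0]
    - [1.35,3.45,0,0,0,-0.0625,0]
    - [1.35,3.4,0,0,0,-0.0625,0]
    - [1.35,3.3,0,0,0,-0.0625,0]
    - [1.35,3.2,0,0,0,-0.0625,0]
    - [1.35,3.1,0,0,0,-0.0625,0]

```text
time: 12.4
eef_pos: [0.4931, -0.0125, 0.2578]
tool_rot: [0.001, 1.0, 0.0, 0.0]
ft_force: [0.2, 0.6, -0.8]
gripper_width: 0.0002
gripper_force: 0.0
```

Request:
play_rows:
  moves:
    - [1.35,3.05,0,0,0,-0.0625,0]
    - [1.35,2.95,0,0,0,-0.0625,0]
    - [1.3,2.9,0,0,0,-0.0625,0]
    - [1.2,2.8,0,0,0,-0.0625,0]
    - [1,2.7,0,0,0,-0.0625,0]
    - [0,0,0,0,0,0,0]
    - [0,0,0,0,0,0,0]

```text
time: 12.98
eef_pos: [0.4151, 0.1224, 0.258]
tool_rot: [-0.154, 0.988, -0.0, 0.0]
ft_force: [0.1, -1.0, 0.8]
gripper_width: -0.0
gripper_force: 0.0
```

Run:
```python
from h import *
s=ctrl.read_state();print(s["eef_pos"],s["tool_rot"],s["gripper_width"],s["time"])
for cam in("scene","top"):
    p,d=vision.read_camera(cam);np.save(cam+"4.npy",cloud(cam,d));cv2.imwrite(f"pics/{cam}4.png",p[...,::-1])
    for n in["ring_centre","front_handle","probe_grip"]:
        print(cam,n,[(w(cam,r["location"]).round(4).tolist(),round(r["confidence"],2)) for r in vision.pinpoint(cam,n)[:2]])
a=cv2.imread("pics/scene4.png")[100:300,100:400];b=cv2.imread("pics/top4.png")[150:300,320:480]
f=np.array([np.cos(.288),np.sin(.288)]);e=np.array([-f[1],f[0]]);g=f*.433-e*.004
print(plan([*g,.107],.288+np.pi/2),g)
b=cv2.resize(b,None,fx=2,fy=4/3*1.0)
cv2.imwrite("pics/c4.png",np.hstack([cv2.resize(a,(480,320)),cv2.resize(cv2.imread("pics/top4.png")[150:310,320:480],(320,320))]))
```

```text
[0.41511615 0.12239022 0.25802101] [-1.53862747e-01  9.88092147e-01 -3.64285358e-06  4.04447554e-04] -4.9001076667920385e-05 12.9833
scene ring_centre [([0.5165, -0.2964, 0.091], 0.96)]
scene front_handle [([0.4425, 0.1279, 0.0997], 0.85)]
scene probe_grip [([0.4716, -0.1377, 0.1213], 0.93)]
top ring_centre [([0.5115, -0.3029, 0.0904], 0.58)]
top front_handle [([0.4381, 0.1305, 0.1022], 0.92)]
top probe_grip [([0.4729, -0.1383, 0.1191], 0.85), ([0.5164, -0.3026, 0.0769], 0.69)]
[[0.02, -0.19, 15.06], [[0.0, -0.0, 0.017], [0.0, 0.0, -3.124]]] [0.41630254 0.11915197]
```

View pics/c4.png

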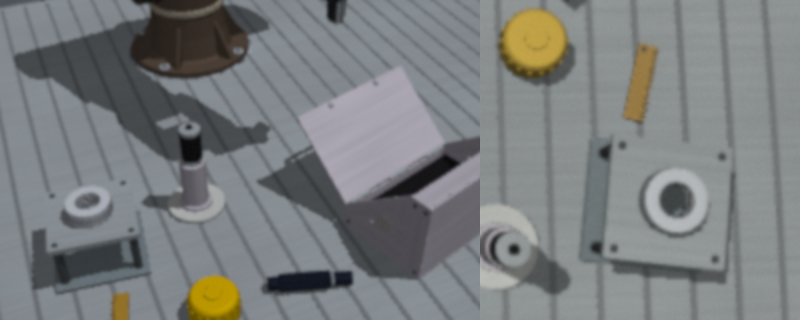

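The ring sits flat and centred on the stand (crop (88,203) in scene, (676,200) in top). Next I'll push the front shut.

Request:
play_rows:
  moves:
    - [0,-0.2,3.5,0,0,0.017,0]
    - [0,0,3.5,0,0,0,0]
    - [0,0,3.5,0,0,0,0]
    - [0,0,3,0,0,0,0]
    - [0,0,1.5,0,0,0,0]
    - [0,0,0,0,0,0,0]
    - [-0.6,0,0,0,0,0,0]
    - [-0.6,0,-0.9,0,0,0,0]

```text
time: 14.05
eef_pos: [0.4275, 0.1228, 0.1167]
tool_rot: [-0.144, 0.99, 0.0, -0.001]
ft_force: [-8.8, -5.4, 3.1]
gripper_width: -0.0003
gripper_force: 4.7
```

Request:
play_rows:
  moves:
    - [-0.6,0,-0.9,0,0,0,0]
    - [-0.9,0,-1.2,0,0,0,0]
    - [-0.9,0,-1.2,0,0,0,0]
    - [-1.15,0,-0.95,0,0,0,0]
    - [-1.15,0,-0.95,0,0,0,0]
    - [-1.3,0,-0.7,0,0,0,0]

```text
time: 14.55
eef_pos: [0.4854, 0.1402, 0.1787]
tool_rot: [-0.144, 0.99, -0.0, 0.001]
ft_force: [-4.1, -1.7, 3.6]
gripper_width: -0.0
gripper_force: 2.2
```

Request:
play_rows:
  moves:
    - [-1.35,0,-0.7,0,0,0,0]
    - [-1.4,0,-0.5,0,0,0,0]
    - [-1.4,0,-0.4,0,0,0,0]
    - [-1.5,0,-0.2,0,0,0,0]
    - [-1.5,0,-0.1,0,0,0,0]
    - [-1.5,0,0,0,0,0,0]
    - [-1,0,0,0,0,0,0]
    - [0.5,0,-1.5,0,0,0,0]

```text
time: 15.22
eef_pos: [0.5745, 0.1666, 0.2098]
tool_rot: [-0.144, 0.99, 0.0, 0.0]
ft_force: [-0.4, 0.4, -0.7]
gripper_width: 0.0002
gripper_force: 0.0
```

Request:
play_rows:
  moves:
    - [0,0,-4,0,0,0,5]
    - [0,0,-2,0,0,0,5]
    - [0,0,0,0,0,0,5]
    - [0,0,0,0,0,0,5]

```text
time: 15.55
eef_pos: [0.5733, 0.1664, 0.2727]
tool_rot: [-0.144, 0.99, 0.0, 0.002]
ft_force: [-1.1, -0.4, -1.5]
gripper_width: 0.0481
gripper_force: 0.0
```

Run:
```python
from h import *
print(ctrl.read_state()["eef_pos"])
for cam in("scene","top"):
    p,d=vision.read_camera(cam);np.save(cam+"5.npy",cloud(cam,d));cv2.imwrite(f"pics/{cam}5.png",p[...,::-1])
    print(cam,[(w(cam,r["location"]).round(4).tolist(),round(r["confidence"],2)) for r in vision.pinpoint(cam,"front_handle")[:2]])
```

```text
[0.57333838 0.16637675 0.2727429 ]
scene [([0.6247, 0.1791, 0.178], 0.77)]
top [([0.6293, 0.1822, 0.1786], 0.73)]
```

The front is past upright and sinking shut, so I'll move to the probe.

Request:
play_rows:
  moves:
    - [1.25,-3.75,0,0,0,0.063,6]
    - [1.25,-3.65,0,0,0,0.063,6]
    - [1.25,-3.6,0,0,0,0.063,6]
    - [1.25,-3.5,0,0,0,0.063,6]
    - [1.25,-3.45,0,0,0,0.063,6]
    - [1.25,-3.35,0,0,0,0.063,6]
    - [1.25,-3.3,0,0,0,0.063,6]
    - [1.25,-3.2,0,0,0,0.063,6]

```text
time: 16.42
eef_pos: [0.4943, -0.1165, 0.269]
tool_rot: [0.109, 0.994, 0.0, -0.001]
ft_force: [-0.1, -0.5, 0.2]
gripper_width: 0.0596
gripper_force: 0.0
```

Request:
play_rows:
  moves:
    - [1.25,-3.1,2,0,0,0.063,6]
    - [0,0,3,0,0,0,6]
    - [0,0,1,0,0,0,6]
    - [0,0,0,0,0,0,6]
    - [0,0,0,0,0,0,6]

```text
time: 16.83
eef_pos: [0.4763, -0.1425, 0.2093]
tool_rot: [0.138, 0.99, 0.0, -0.001]
ft_force: [0.3, 0.3, 1.3]
gripper_width: 0.0602
gripper_force: 0.0
```

Run:
```python
from h import *
from scipy.optimize import least_squares
s=ctrl.read_state();print(s["eef_pos"],s["tool_rot"],s["time"])
for cam in("scene","top"):
    P=np.load(cam+"4.npy").reshape(-1,3);x,y,z=P.T
    m=(np.hypot(x-.4725,y+.138)<.03)&(z>.096)&(z<.142);S=P[m]
    f=least_squares(lambda p:np.hypot(S[:,0]-p[0],S[:,1]-p[1])-.016,[.4725,-.138],loss="soft_l1",f_scale=.001);print(cam,len(S),f.x)
    m=(np.hypot(x-.515,y+.301)<.045)&(abs(z-.104)<.005);S=P[m]
    (cx,cy),r=cv2.minEnclosingCircle((S[:,:2]*1000).astype(np.float32));print("ring",cx,cy,r,len(S))
    I=S
    f=least_squares(lambda p:np.clip(abs(np.hypot(S[:,0]-p[0],S[:,1]-p[1])-.024)-.007,0,None),[.515,-.301]);print(f.x)
p,d=vision.read_camera("scene");print([(w("scene",r["location"]).round(4).tolist(),round(r["confidence"],2)) for r in vision.pinpoint("scene","front_handle")[:2]])
print(plan([.473,-.138,.123],-.284+np.pi/2))
```

```text
[ 0.47634414 -0.14251281  0.20928773] [ 1.38251669e-01  9.90396764e-01  2.77425492e-04 -8.05826231e-04] 16.8333
scene 213 [ 0.47270967 -0.13850794]
ring 516.402587890625 -300.6069030761719 32.05823516845703 348
[ 0.51695966 -0.30125787]
top 50 [ 0.4718098  -0.13902989]
ring 514.3228759765625 -301.272216796875 30.929771423339844 595
[ 0.51441081 -0.30102842]
[([0.6569, 0.1888, 0.1575], 0.86)]
[[0.5, 0.31, 8.73], [[-0.0, 0.001, 0.007], [-0.001, -0.0, -3.134]]]
```

Request:
play_rows:
  moves:
    - [0.55,0.22,1,0,0,0.007,6]
    - [0,0,2,0,0,0,6]
    - [0,0,2,0,0,0,6]
    - [0,0,2,0,0,0,6]
    - [0,0,1.2,0,0,0,6]
    - [0,0,0.4,0,0,0,6]
    - [0,0,0,0,0,0,6]
    - [0,0,0,0,0,0,6]

```text
time: 17.6
eef_pos: [0.4722, -0.1388, 0.1245]
tool_rot: [0.141, 0.99, -0.0, 0.001]
ft_force: [-0.4, 0.1, 0.8]
gripper_width: 0.0601
gripper_force: 0.0
```

Request:
play_rows:
  moves:
    - [0,0,0,0,0,0,2]
    - [0,0,0,0,0,0,2]
    - [0,0,0,0,0,0,2]
    - [0,0,0,0,0,0,2]
    - [0,0,0,0,0,0,2]
  newtons: 50

```text
time: 18.02
eef_pos: [0.472, -0.139, 0.1247]
tool_rot: [0.142, 0.99, -0.0, 0.001]
ft_force: [-1.5, -0.5, 6.6]
gripper_width: 0.0311
gripper_force: 48.8
```

Request:
play_rows:
  moves:
    - [0,0,-0.5,0,0,0,2]
    - [0,0,-1.2,0,0,0,2]
    - [0,0,-1.8,0,0,0,2]
    - [0,0,-2.2,0,0,0,2]
    - [0,0,-2.5,0,0,0,2]
    - [0,0,-2.2,0,0,0,2]
    - [0,0,-1.6,0,0,0,2]
    - [0,0,-1,0,0,0,2]

```text
time: 18.68
eef_pos: [0.4718, -0.1389, 0.2561]
tool_rot: [0.142, 0.99, -0.0, 0.001]
ft_force: [-0.2, -0.5, -2.4]
gripper_width: 0.0313
gripper_force: 49.6
```

Request:
play_rows:
  moves:
    - [0,0,-1,0,0,0,2]
    - [0,0,-0.5,0,0,0,2]
    - [0,0,0,0,0,0,2]
    - [0,0,0,0,0,0,2]

```text
time: 19.02
eef_pos: [0.4715, -0.1388, 0.2686]
tool_rot: [0.142, 0.99, 0.0, 0.0]
ft_force: [0.0, 0.1, -2.1]
gripper_width: 0.0313
gripper_force: 49.6
```

```bash
cat > m.py <<'E'
from h import *
from scipy.optimize import least_squares
s=ctrl.read_state();r=R.from_quat(s["tool_rot"]);e=np.array(s["eef_pos"]);print(e,s["tool_rot"],s["gripper_width"],s["gripper_force"],s["ft_force"],s["time"])
for cam in("scene","top"):
    p,d=vision.read_camera(cam);P=cloud(cam,d);np.save(cam+"6.npy",P);cv2.imwrite(f"pics/{cam}6.png",p[...,::-1])
    P=P.reshape(-1,3)-e
    for lo,hi in((-.105,-.08),(-.08,-.06),(-.055,-.045)):
        S=P[(np.hypot(P[:,0],P[:,1])<.022)&(P[:,2]>lo)&(P[:,2]<hi)]
        if len(S)>8:
            f=least_squares(lambda p:np.hypot(S[:,0]-p[0],S[:,1]-p[1])-.008,[0,0],loss="soft_l1",f_scale=.001);print(cam,lo,hi,len(S),(f.x*1000).round(1),S[:,2].min().round(4))
    for n in("probe_grip","probe_tip","ring_centre","front_handle"):print(cam,n,[(w(cam,q["location"]).round(4).tolist(),round(q["confidence"],2)) for q in vision.pinpoint(cam,n)[:2]])
E
python3 m.py
python3 - <<'E'
import sys;sys.path.insert(0,'.')
from h import *
print(plan([.5156,-.3011,.245]))
cv2.imwrite("pics/c6.png",cv2.resize(cv2.imread("pics/scene6.png")[80:300,110:450],None,fx=2.3,fy=2.3))
E
```

```text
[ 0.47154255 -0.13875908  0.26861489] [1.41665229e-01 9.89914621e-01 6.06288034e-05 5.76405581e-05] 0.031266097096589146 49.61354434490204 [ 0.02524909  0.06350133 -2.11330431] 19.0167
scene -0.105 -0.08 66 [0.4 0.3] -0.1048
scene -0.08 -0.06 52 [0.9 0.3] -0.0791
scene -0.055 -0.045 29 [ 0.8 -0.3] -0.0545
scene probe_grip [([0.4746, -0.1374, 0.265], 0.83), ([0.6884, -0.1794, -0.0004], 0.54)]
scene probe_tip [([0.4735, -0.1398, 0.1627], 0.95), ([0.4744, -0.1374, 0.2657], 0.72)]
scene ring_centre [([0.5174, -0.2987, 0.0927], 0.87)]
scene front_handle [([0.6576, 0.189, 0.1621], 0.72)]
top probe_grip []
top probe_tip []
top ring_centre [([0.5145, -0.3009, 0.0952], 0.68), ([0.5695, 0.1635, -0.0037], 0.26)]
top front_handle [([0.6502, 0.1878, 0.165], 0.85)]
[[-8.77, -14.34, 2.35]]
```

View pics/c6.png

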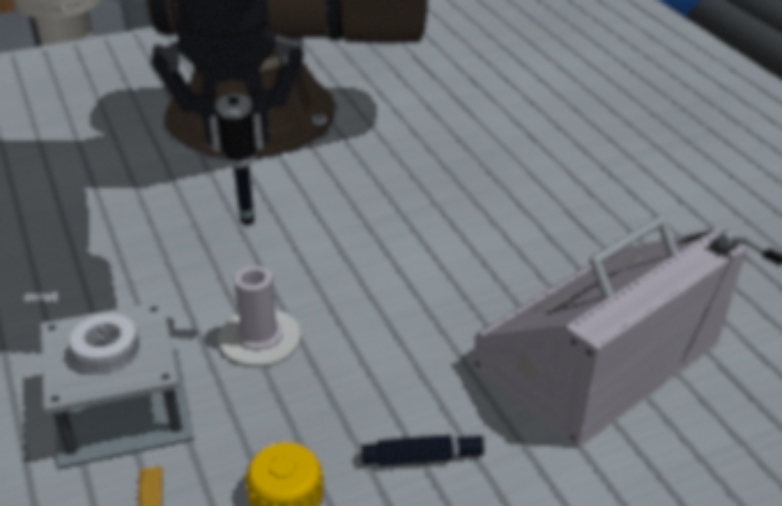

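The case is shut, with its handle back at (630,255), and the probe hangs upright in the grip with its tip at (247,220). I'll measure the tip height and then move over the ring.

Run:
```python
from h import *
P=np.load("scene6.npy").reshape(-1,3)-[.4715,-.1388,.2686]
S=P[(np.hypot(P[:,0],P[:,1])<.02)&(P[:,2]>-.14)&(P[:,2]<-.09)];print(np.sort(S[:,2])[:12].round(4))
print(plan([.5158,-.301,.245]))
```

```text
[-0.1074 -0.1073 -0.1073 -0.1069 -0.1068 -0.1066 -0.1066 -0.1058 -0.1057
 -0.1051 -0.1047 -0.1047]
[[-8.78, -14.33, 2.35]]
```

Request:
play_rows:
  moves:
    - [-0.5,-1,0,0,0,0,2]
    - [-1.3,-2.1,0,0,0,0,2]
    - [-1.7,-2.7,0,0,0,0,2]
    - [-1.7,-2.8,0,0,0,0,2]
    - [-1.5,-2.5,0,0,0,0,2]
    - [-1.2,-1.9,0,0,0,0,2]
    - [-0.7,-1,0,0,0,0,2]
    - [-0.2,-0.3,0,0,0,0,2]

```text
time: 20.18
eef_pos: [0.5162, -0.3028, 0.2681]
tool_rot: [0.142, 0.99, 0.0, -0.0]
ft_force: [0.7, 0.5, -1.3]
gripper_width: 0.031
gripper_force: 49.8
```

Request:
play_rows:
  moves:
    - [0,0,0,0,0,0,2]
    - [0,0,0,0,0,0,2]
    - [0,0,0,0,0,0,2]

```text
time: 20.43
eef_pos: [0.5159, -0.2997, 0.2688]
tool_rot: [0.141, 0.99, 0.0, -0.0]
ft_force: [1.1, -0.5, -2.2]
gripper_width: 0.0308
gripper_force: 49.8
```

```bash
python3 m.py
python3 - <<'E'
from h import *
print(plan([.5158,-.301,.245]))
P=np.load("scene6.npy").reshape(-1,3);x,y,z=P.T
m=(np.hypot(x-.516,y+.301)<.045)&(abs(z-.104)<.005);S=P[m];(cx,cy),r=cv2.minEnclosingCircle((S[:,:2]*1000).astype(np.float32));print("ring",cx,cy,r,len(S))
cv2.imwrite("pics/c7.png",cv2.resize(cv2.imread("pics/scene6.png")[130:290,90:250],None,fx=3.5,fy=3.5))
E
```

```text
[ 0.51590528 -0.2996772   0.26882535] [ 1.41213187e-01  9.89979195e-01  1.58238580e-04 -6.21577330e-05] 0.03078820414404454 49.79136943817139 [ 1.08547716 -0.52454878 -2.2226336 ] 20.4333
scene -0.105 -0.08 80 [1.5 0.1] -0.1048
scene -0.08 -0.06 64 [0.6 0.1] -0.0799
scene -0.055 -0.045 35 [1.  0.1] -0.0548
scene probe_grip [([0.5168, -0.2957, 0.2641], 0.86)]
scene probe_tip [([0.5208, -0.3006, 0.1577], 0.58)]
scene ring_centre [([0.5161, -0.2983, 0.0894], 0.82)]
scene front_handle [([0.656, 0.1858, 0.1627], 0.84), ([0.5179, -0.2983, 0.2654], 0.43)]
top -0.105 -0.08 50 [ 1.  -1.3] -0.1047
top -0.08 -0.06 27 [ 0.4 -1.1] -0.0789
top probe_grip [([0.5145, -0.2972, 0.2636], 0.71), ([0.5709, 0.1648, 0.0421], 0.46)]
top probe_tip [([0.5175, -0.3022, 0.1604], 0.46)]
top ring_centre [([0.5124, -0.3007, 0.0927], 0.95)]
top front_handle [([0.6511, 0.1879, 0.1652], 0.85)]
[[0.02, -0.04, 2.37]]
ring 516.745849609375 -299.5218811035156 32.226806640625 344
```

View pics/c7.png

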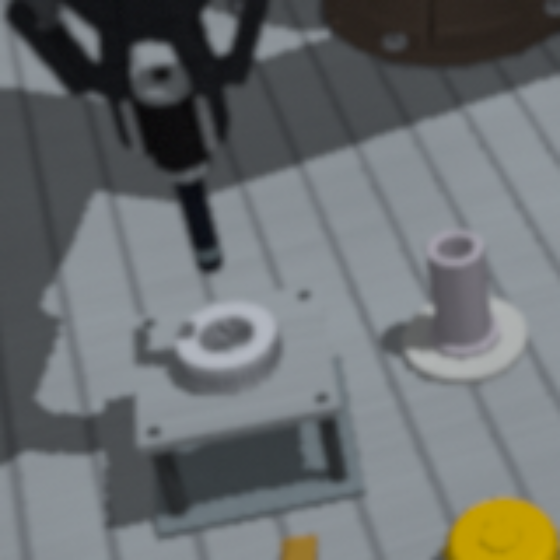

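The probe hangs upright (tip at (208,265)) directly above the ring bore at (227,335). I'll nudge it 1 mm and lower slowly.

Request:
play_rows:
  moves:
    - [0.1,-0.1,0,0,0,0,2]
    - [0,0,0.5,0,0,0,2]
    - [0,0,1,0,0,0,2]
    - [0,0,1,0,0,0,2]
    - [0,0,1,0,0,0,2]
    - [0,0,1,0,0,0,2]
    - [0,0,0.5,0,0,0,2]
    - [0,0,0,0,0,0,2]

```text
time: 21.6
eef_pos: [0.5145, -0.3012, 0.2169]
tool_rot: [0.142, 0.99, 0.001, -0.001]
ft_force: [-0.2, -0.2, -0.8]
gripper_width: 0.0313
gripper_force: 49.8
```

Request:
play_rows:
  moves:
    - [0,0,0.6,0,0,0,2]
    - [0,0,1,0,0,0,2]
    - [0,0,1,0,0,0,2]
    - [0,0,1,0,0,0,2]
    - [0,0,0.8,0,0,0,2]
    - [0,0,0.4,0,0,0,2]
    - [0,0,0,0,0,0,2]
    - [0,0,0,0,0,0,2]

```text
time: 22.27
eef_pos: [0.5149, -0.3015, 0.1705]
tool_rot: [0.142, 0.99, 0.0, -0.0]
ft_force: [-0.5, -0.1, -1.7]
gripper_width: 0.0309
gripper_force: 49.8
```

Run:
```python
from h import *
from scipy.optimize import least_squares
s=ctrl.read_state();e=np.array(s["eef_pos"]);print(e,s["ft_force"],s["time"])
im=[]
for cam in("scene","top"):
    p,d=vision.read_camera(cam);P=cloud(cam,d).reshape(-1,3);x,y,z=P.T
    S=P[(np.hypot(x-e[0],y-e[1])<.014)&(z>.108)&(z<e[2]-.036)]
    if len(S)>8:print(cam,"stem",len(S),least_squares(lambda q:np.hypot(S[:,0]-q[0],S[:,1]-q[1])-.008,e[:2],loss="soft_l1",f_scale=.001).x.round(4))
    S=P[(np.hypot(x-.5155,y+.301)<.045)&(np.hypot(x-.5155,y+.301)>.014)&(abs(z-.104)<.004)];print(cam,"ring",len(S),least_squares(lambda q:np.clip(abs(np.hypot(S[:,0]-q[0],S[:,1]-q[1])-.024)-.007,0,None),[.5155,-.301]).x.round(4))
    im.append(p[...,::-1])
cv2.imwrite("pics/c8.png",np.hstack([cv2.resize(im[0][170:280,100:210],(400,400)),cv2.resize(im[1][190:300,350:460],(400,400))]))
```

```text
[ 0.51490407 -0.30151532  0.17051723] [-0.454099   -0.09661614 -1.72286954] 22.2667
scene stem 54 [ 0.5164 -0.3012]
scene ring 290 [ 0.5167 -0.3013]
top ring 284 [ 0.5148 -0.301 ]
```

View pics/c8.png

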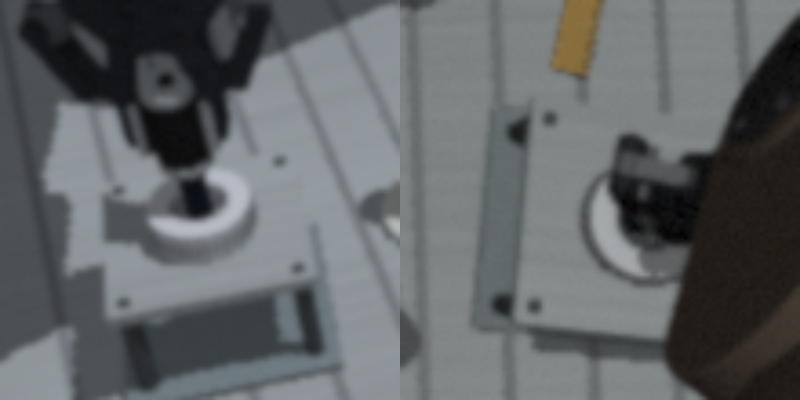

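The stem is in the bore (crop (200,205)), centred to within a millimetre and not touching. I'll lower it the last 2 mm and let it settle.

Request:
play_rows:
  moves:
    - [0,0,0.1,0,0,0,2]
    - [0,0,0.1,0,0,0,2]
    - [0,0,0,0,0,0,2]
    - [0,0,0,0,0,0,2]
    - [0,0,0,0,0,0,2]
    - [0,0,0,0,0,0,2]

```text
time: 22.87
eef_pos: [0.5148, -0.3015, 0.1687]
tool_rot: [0.142, 0.99, 0.0, 0.0]
ft_force: [-0.0, -0.1, -2.7]
gripper_width: 0.031
gripper_force: 49.8
```

Run:
```python
from h import *
s=ctrl.read_state();print(s["eef_pos"],s["gripper_force"],s["ft_force"]);print(ctrl.job_done())
```

```text
[ 0.51484352 -0.30147927  0.16872352] 49.78840112686157 [-0.0377631  -0.05187073 -2.67706254]
the job is handed in; nothing more can be done
None
```

I handed the job in at about 23 s: the ring lies flat over the stand's hole, the case is shut, and the gripper holds the probe upright in the bore, within about 1 mm of centre with its tip about 2 cm below the ring; I saw no sign of the stem touching the ring.

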